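Release the magnet and wedge the bearing carrier off its jig

ROBOT

A 6-joint arm with a two-finger parallel gripper is mounted at the origin on the work surface. World frame = base frame: x ahead of the robot, y to its left, z up, the work surface at z = 0. Lengths are in mm, angles in rad, forces in N, time in s.
With the tool pointing down it reaches from about 350 to 975 mm from the base axis. Payload 7.1 kg.
Tool frame: the origin (TCP) lies at the very end of the fingers, on their centre line; the grasp point (between the pads) lies 19 mm behind it; z points along the fingers, y is the direction in which the jaws open and shut (so a half turn about z gives the same grasp; the last joint's range is limited). The gripper opens to 88 mm and grips with 3 to 60 N. Pads are 20 mm wide; open, the fingers measure 115 mm over their backs; the gripper's body (75 mm by 178 mm) begins 61 mm behind the grasp point.
Start: joints at [-1.177, 0.423, 1.63, -0, 1.089, -0.019], TCP at [250.75, -572.476, 184.775] pointing down, gripper open.
Joint ranges: [-3, 3], [-0.9, 2.11], [0.09, 2.58], [-1.31, 4.45], [0.11, 2.69], [-2.54, 2.54]. Speed limits (rad/s): [2.39, 2.39, 3.01, 3.14, 3.14, 3.14].

INTERFACE

Orientations are given as a rotation vector (axis times angle).
In Python, from workcell import * gives the robot as it stands.
- The arm moves only by the tool play_rows, never from a script. Its argument "plan" is text: rows parted by semicolons, each of 7 numbers parted by spaces: the finger opening in cm, from 0 to 8.78, then the shift along the tool's x, y, z in cm, then the turn, a rotation vector about the tool's x, y, z in degrees. A call has 1 to 20 rows; each row shifts and turns the commanded pose from where the row before left it, along the tool's axes as they then stand; what a row does not reach is not made up. A row lasts 1/8 s, in which the tool goes at most 62.5 mm and 10.7 degrees, less where a joint would pass 70% of its speed; a pose out of reach is approached as far as the arm can. A call is refused whole if a number of a shift passes 6.25 or a number of a turn 10.7, either way. A call with a gripper value outside its range is refused whole. The fingers move at their own pace and stop on an object; the grip force is fixed at half the most. Time passes only in rows, so rows that do not move let the fingers close. It gives the time, the measured TCP pose, the force and the opening at its end, in the units of the state.
- get_obs(): the state, without advancing time (a new reading comes with each control period).
- get_image(name): name is "scene" or "top"; returns a dict with "pixels" (420x560x3 uint8, red, green, blue), "range_z" (420x560 float32, mm along the optical axis (not along the pixel's ray), 0 where there is no reading), "fx", "fy", "cx", "cy" (pixels), "eye" and "attitude" of the camera in the world. Camera axes: x right, y down, z forward; pixel columns grow to the right and rows downward; lengths in mm; the calibration is good to about 2 mm. A picture is of the moment at which its call begins.
- close_job(): hands the job in, once; it reports no verdict.
The state is a dict: "t": time; "qpos": joint angles; "qvel": joint speeds; "joint_torque": joint torques, N m; "ee_pos": TCP position; "orientation": TCP orientation; "ft_force": force on the tool from outside, world axes, zero at the start; "moment": the same for the moment, N m; "width": finger opening in mm.
Only numpy, scipy, OpenCV 4.12 (cv2) and the standard library are available. Lean on these libraries where they do the work, as an engineer would, in place of code of your own. Each camera call takes 0.05 s, during which the arm holds its last target. There are 200 camera calls.

TASK

Turn the magnetic jig's black selector knob to the green mark to release the magnet, then lay the orange wedge flat on the jig's blue base plate and push its thin end under the front edge of the steel bearing carrier until the carrier has just lifted off its pad, by about 3 mm (black line of the wedge at the carrier's edge). Finish still gripping the wedge there, the carrier resting on the wedge alone, and leave the other things on the bench in place.

Things in the scene. Friction and masses are not known exactly. Their poses are not given: they have to be found in the camera images.
- jig: Magnetic jig fixed to the bench. Origin on the bench under the blue base plate; x = push direction, runway to carrier; y to the switch box; z up. Base plate x -155 to 95, y -75 to 75, 10 mm thick. Dark magnet pad on it, x 40 to 90, y -55 to 55, top at z 18. Two 12 mm guide pillars at x 72, y +-42, top z 55. Grey switch box 100 x 100 x 30 high, centred x 30, y 125, with knob and coloured dots (mm).
- runway (a point): Middle of the bare runway, the front part of the blue base plate on which the wedge slides: on its surface, 10 mm above the bench, at the jig's x = -85 mm, y = 0. The runway is level, from x = -155 to under the carrier's overhang, 150 mm wide. Axes as the jig's.
- selector (a joint): Angle of the selector knob in rad, growing as it turns clockwise seen from above. Three spring detents: 0 red dot (full hold), 0.6 yellow dot (half hold), 1.2 green dot (released); stops at 0 and 1.3. It starts at red or yellow. Between detents the spring draws it to the nearer one; turning takes about 0.1 N m.
- selector_grip (a point): On the axis of the selector knob at gripping height, 67 mm above the bench, 7 mm below the knob's top. The frame turns with the knob: x runs along its bar grip, the white pointer line is at the -x end. Bar 42 mm long (x), 14 mm wide (y), 32 mm high, black, on a dark round plate 68 mm wide. The pointer points at one of three dots 42 mm from the axis.
- carrier: Bearing carrier, about 0.7 kg: steel flange 110 x 110 x 10 mm with round aluminium hub 54 mm wide, top 34 mm above the flange's underside. It only slides up along the two pillars, always level. Axes as the jig's; origin on the underside over the jig's origin, 18 mm above the bench at rest. Flange x -20 to 90, y -55 to 55 mm; its front 60 mm overhang the base plate with an 8 mm gap below.
- carrier_edge (a point): Middle of the lower front edge of the carrier's flange (x = -20 mm, y = 0, z = 0 of the carrier). Axes as the jig's: x is the direction in which the wedge is pushed under.
- lift (a joint): Height of the carrier above the magnet pad in m: 0 = resting on the pad, up to 0.03.
- wedge: Loose orange wedge, 110 x 30 mm, 0.09 kg, lying flat on the bench. Origin: middle of its underside; x points to the thin end, z up. Ramp from the tip (x = 55 mm, 3 mm thick) up to 17 mm at x = -15 mm, 1 in 5; behind it, x = -15 to -55, the grip block 34 mm high. It touches the carrier when the tip is 25 mm under the edge; pushing then takes up to about 20 N.
- wedge_grip (a point): Grip point of the wedge, middle of its grip block (40 long, 30 wide, 34 mm high), at x = -35 mm, 26 mm above its underside; axes as the wedge's. The fingers close along y, 30 mm apart.
- wedge_line (a point): Black line across the ramp, at x = 15 mm of the wedge, where it is 11 mm thick. When the wedge lies on the runway with this line at the carrier's edge the carrier is lifted 3 mm; each 5 mm of push is 1 mm of lift. With the tip against the magnet pad the lift is 7 mm, which is too far.
- spray_can: Bystander: standing spray can, 60 mm wide, 170 mm high. Origin: centre of its underside.
- oil_filter: Bystander: yellow oil filter, 68 mm wide, 82 mm high. Origin: centre of its underside.
- tape_roll: Bystander: red roll, 90 mm wide, 20 mm high, lying flat. Origin: centre of its underside.
- spacer: Bystander: aluminium parallel spacer 75 x 35 x 25 mm. Origin: centre of its underside.
- wrench: Bystander: wrench, 180 mm long, lying along its x.
- screwdriver: Bystander: blue screwdriver, 200 mm long, lying along its x.
- bearing: Bystander: steel ball bearing, 52 mm wide, 15 mm high, lying flat. Origin: centre of its underside.
Not all that is in view belongs to the job. Several things look just like the wedge: the one meant starts farthest from the robot's base.

How it is judged (in metres and radians):
On the way, in this order (a step that is already met when the one before it is completed fails the run):
1. the selector stands at the green mark (value of joint selector between 1.05 and 1.31 rad), for 0.2 s.
2. the wedge has lifted the carrier off the pad (value of joint lift above 0.0015 m and contact force between wedge and carrier above 1 N), for 0.2 s.
At the end, for the whole second after the job is handed in: Selector at green (1.05 to 1.31 rad); carrier 1.5 to 5.5 mm above the pad, carried by the wedge (over 1.5 N), not touched by fingers or arm; wedge flat (0.09 rad) and still on the runway (height within 3.5 mm), held by the fingers with over 2 N (all of step 1 and value of joint lift between 0.0015 and 0.0055 m and contact force between wedge and carrier above 1.5 N and contact force between the fingers and wedge above 2 N and contact force between each of the arm, the fingers and carrier below 0.3 N and z of wedge in the frame of jig between 0.0065 and 0.0135 m and angle between wedge's own z axis and vertical below 0.09 rad and linear speed of wedge below 0.01 m/s); the arm keeps its last pose, push and grip.
It fails at once if the carrier is lifted while the magnet is not released (value of joint lift above 0.001 m and value of joint selector below 1.05 rad).
It fails at once if another thing on the bench is moved by more than 30 mm (distance of any of spray_can, oil_filter, tape_roll, spacer, wrench, screwdriver, bearing from where it was at the start of the episode above 0.03 m).
It also fails if it takes over 64 s, if anything falls off the work surface, if the arm or the gripper's body presses on something with over 40 N, if the wrist force passes 120 N, or if a joint passes its speed limit or range.

## Working session

There is one attempt and no reset: what is moved stays moved. The work goes in short steps, Python scripts to look and compute and a tool call to move; the robot and the scene stay as the last step left them, time stands still between calls to the robot, and variables do not carry over. Pictures are saved under pics/ and viewed, about 8 in all and at most 12, crops included, and the job is handed in when it is done.

Besides the shell and the picture viewer there is one more tool, called after "Request:" by a JSON object that holds its "op" and its "data", one argument or row to a line. play_rows: Moves the arm, as the interface text tells. Its arguments: {"type":"object","properties":{"plan":{"type":"string"}},"required":["plan"]}

```bash
mkdir -p pics
cat > h.py <<'E'
from workcell import *
import numpy as np, cv2
from scipy.spatial.transform import Rotation as R
def cam(n):
    d=get_image(n); return d
def att(d):
    a=np.array(d["attitude"],float)
    return a if a.shape==(3,3) else R.from_rotvec(a).as_matrix()
def ray(d,u,v,z):
    r=att(d)@np.array([(u-d["cx"])/d["fx"],(v-d["cy"])/d["fy"],1.]); e=np.array(d["eye"],float)
    return e+r*(z-e[2])/r[2]
def cloud(d):
    v,u=np.mgrid[:420,:560]; Z=d["range_z"]
    P=np.stack([(u-d["cx"])/d["fx"]*Z,(v-d["cy"])/d["fy"]*Z,Z],-1)
    return P@att(d).T+np.array(d["eye"],float)
def save(n,img): cv2.imwrite("pics/"+n,cv2.cvtColor(img,cv2.COLOR_RGB2BGR))
E
python3 - <<'E'
from h import *
for n in("scene","top"):
    d=cam(n); print(n,d["eye"],d["attitude"],d["fx"],d["cx"],d["cy"]); save(n+"0.png",d["pixels"]); 
    P=cloud(d); p=d["pixels"]; hsv=cv2.cvtColor(p,cv2.COLOR_RGB2HSV)
    m=cv2.inRange(hsv,(8,150,90),(20,255,255)); k,l,s,c=cv2.connectedComponentsWithStats(m)
    for i in range(1,k):
        if s[i,4]>40:
            q=P[l==i]; q=q[q[:,2]>-20]; print(s[i],c[i],np.median(q,0),q[:,2].max() if len(q) else 0)
print(get_obs())
E
```

```text
scene [1450.83597928 -285.14367288  805.6690606 ] [-1.89118186 -1.31006381  0.68713823] 424.87615958402836 284.1366309761345 200.93507626674466
[  6 118  31  13  54] [ 19.83333333 124.18518519] [ 284.4241979  -599.37066491  331.23522021] 805.6690606041642
[147 186  39  15 411] [163.64963504 194.51094891] [ 267.45791014 -294.16990759   12.37231764] 805.6690606041642
[136 206  15  34 195] [143.24615385 221.38461538] [ 375.16787805 -362.04809262   11.91809562] 805.6690606041642
[175 209  40  17 399] [193.22055138 217.94235589] [ 422.96676828 -223.68580626   11.04841029] 805.6690606041642
[160 241  45  22 295] [181.23728814 253.06101695] [ 560.05962022 -280.50033317   11.78526846] 805.6690606041642
top [ 420.84920134   -4.55252003 1201.23318058] [-2.15588171  2.1921649  -0.07692588] 470.171432748231 286.0086459250733 212.47935560029327
[156  73  10   9  42] [160.78571429  77.11904762] [880.04323312 329.19506838   7.47086184] 18.428202863384513
[376 180  48  32 532] [395.88533835 194.13157895] [ 562.47170548 -269.70653886   10.25996742] 1201.233180583083
[429 240  18  47 381] [436.0839895
[... 260 characters left out ...]
.46343307   12.71926631] 1201.233180583083
{'t': 0.1, 'qpos': array([-1.17703808e+00,  4.23797467e-01,  1.63061394e+00,  3.52794990e-06,
        1.08861826e+00, -1.90041418e-02]), 'qvel': array([ 0.00016901, -0.00016896, -0.00051703, -0.00078912,  0.00015419,
        0.00077464]), 'joint_torque': array([ 1.20713034e-04, -5.45612383e+01, -2.74324214e+01,  6.46381290e-02,
        1.87387259e-02, -7.68108777e-06]), 'ee_pos': array([ 250.51679281, -571.97407994,  184.05870327]), 'orientation': array([-3.07354259e+00, -6.43480815e-01,  4.15476693e-04]), 'ft_force': array([-0.30297062, -0.92856541, -0.27957118]), 'moment': array([-0.01145405, -0.01825099,  0.05664295]), 'width': 87.76703089019615}
```

View pics/top0.png

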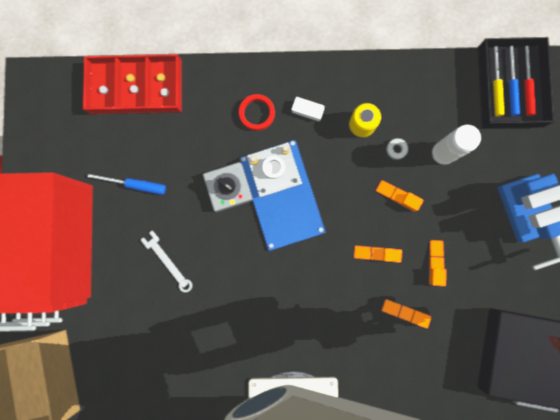

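View pics/scene0.png

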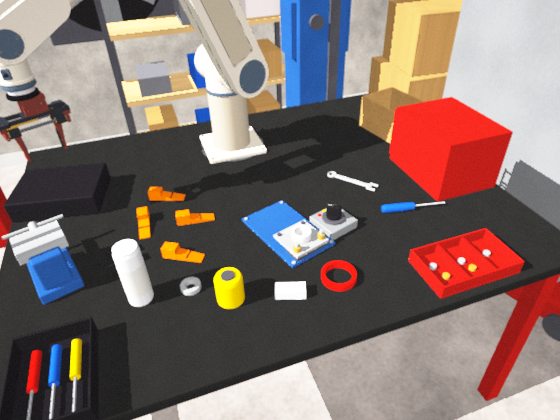

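Run:
```python
from h import *
d=cam("top");P=cloud(d);p=d["pixels"];hsv=cv2.cvtColor(p,cv2.COLOR_RGB2HSV)
np.set_printoptions(precision=1,suppress=True)
a=cv2.resize(p[135:255,195:335],None,fx=4.5,fy=4.5,interpolation=cv2.INTER_CUBIC)
b=cv2.resize(p[170:220,365:435],None,fx=2.25,fy=2.25,interpolation=cv2.INTER_CUBIC)
o=np.zeros((600,800,3),np.uint8);o[:a.shape[0],:a.shape[1]]=a;o[:b.shape[0],635:635+b.shape[1]]=b
save("z1.png",o)
# blue plate
m=cv2.inRange(hsv,(100,120,60),(125,255,255));m[:,:195]=0;m[:,340:]=0;m[:130]=0;m[260:]=0
k,l,s,c=cv2.connectedComponentsWithStats(m);m=(l==1+np.argmax(s[1:,4]))
v,u=np.nonzero(m);w=np.array([ray(d,x,y,10.)[:2] for x,y in zip(u,v)],np.float32)
r=cv2.minAreaRect(w);print("plate",r,cv2.boxPoints(r), np.median(P[m],0))
# wedges
m=cv2.inRange(hsv,(6,130,60),(22,255,255));k,l,s,c=cv2.connectedComponentsWithStats(m)
i=[i for i in range(1,k) if s[i,4]>300 and abs(c[i]-[396,194]).max()<10][0]
q=P[l==i]
for lo,hi in((26,45),(2,24)):
    t=q[(q[:,2]>lo)&(q[:,2]<hi)];print(lo,len(t),t.mean(0),cv2.minAreaRect(t[:,:2].astype(np.float32)))
t=q[q[:,2]<60];print(cv2.minAreaRect(t[:,:2].astype(np.float32)))
# knob: points z 60..80 near jig
Z=P[...,2];m=(Z>65)&(Z<85);m[:,:195]=0;m[:,245:]=0;m[:160]=0;m[215:]=0
t=P[m];print("knob",len(t),t.mean(0) , cv2.minAreaRect(t[:,:2].astype(np.float32)))
# colour dots
for n,lo,hi in(("g",(40,80,60),(85,255,255)),("y",(22,110,110),(36,255,255)),("r",(0,130,80),(5,255,255)),("r2",(172,130,80),(180,255,255))):
    m=cv2.inRange(hsv,lo,hi);m[:,:195]=0;m[:,300:]=0;m[:140]=0;m[215:]=0
    k,l,s,c=cv2.connectedComponentsWithStats(m)
    for i in range(1,k):
        if s[i,4]>1:print(n,s[i,4],c[i],ray(d,*c[i],40.))
```

```text
plate ((564.1280517578125, 18.3114013671875), (251.41046142578125, 153.9704132080078), 16.874746322631836) [[421.5  55.5]
 [466.2 -91.8]
 [706.8 -18.9]
 [662.1 128.5]] [520.   -0.   10.3]
26 209 [ 539.5 -308.2   34.4] ((539.8171997070312, -308.912841796875), (40.615169525146484, 30.62076187133789), 58.39069366455078)
2 396 [ 563.6 -266.7   10.5] ((559.3035278320312, -282.00048828125), (121.57318878173828, 39.50738525390625), 61.47801971435547)
((557.8764038085938, -281.8629150390625), (122.77418518066406, 40.99452590942383), 63.81270980834961)
knob 100 [586.  153.5  73.6] ((586.222900390625, 153.80580139160156), (42.2406120300293, 13.638381004333496), 50.384544372558594)
g 13 [222.2 201.5] [546.5 166.2  40. ]
y 6 [286.2 151.7] [669.2   4.9  40. ]
y 10 [254.4 161.8] [645.   84.8  40. ]
y 14 [231.7 201.5] [546.1 142.4  40. ]
r 8 [239.9 195.9] [559.9 121.9  40. ]
```

View pics/z1.png

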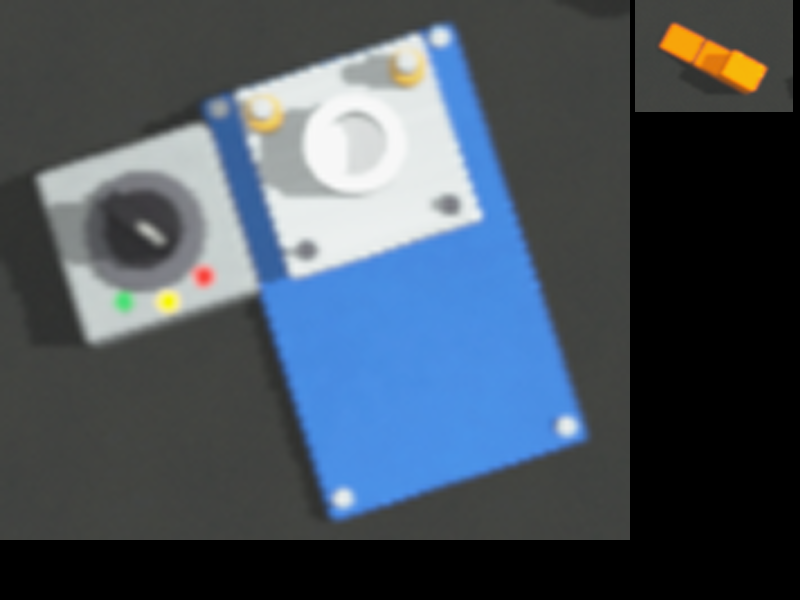

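Request:
{"op": "play_rows", "data": {
  "plan": "8.78 3.74 -3.317 0 0 0 0;8.78 3.74 -3.317 0 0 0 0;8.78 3.74 -3.317 0 0 0 0;8.78 3.74 -3.317 0 0 0 0;8.78 3.74 -3.317 0 0 0 0;8.78 3.74 -3.317 0 0 0 0;8.78 3.74 -3.317 0 0 0 0;8.78 3.74 -3.317 0 0 0 0;8.78 3.74 -3.317 0 0 0 0;8.78 3.74 -3.317 0 0 0 0;8.78 3.74 -3.317 0 0 0 0;8.78 3.74 -3.317 0 0 0 0;8.78 3.74 -3.317 0 0 0 0;8.78 3.74 -3.317 0 0 0 0;8.78 3.74 -3.317 0 0 0 0;8.78 3.74 -3.317 0 0 0 0;8.78 0 0 0 0 0 -8.93;8.78 0 0 0 0 0 -8.93;8.78 0 0 0 0 0 -8.93;8.78 0 0 0 0 0 0"
}}

```text
t: 2.65
ee_pos: [585.7, 153.8, 184.5]
orientation: [-2.843, -1.337, 0.001]
ft_force: [-1.0, 0.1, 0.3]
width: 87.6
```

```bash
cat >> h.py <<'E'
def need(x,y,z,yaw):
    "tool shift (cm) to world target, yaw deg of tool x; turn deg about tool z"
    o=get_obs(); T=R.from_rotvec(o["orientation"]); M=T.as_matrix()
    cur=np.degrees(np.arctan2(M[1,0],M[0,0])); s=T.inv().apply(np.array([x,y,z])-o["ee_pos"])/10
    print("pos",o["ee_pos"].round(1),"yaw",cur.round(1),"tilt",np.degrees(np.arccos(-M[2,2])).round(2),"shift",s.round(2),"turn",round(float((cur-yaw+180)%360-180),2),"w",round(o["width"],1),"F",o["ft_force"].round(1),"q6",o["qpos"][5].round(2),"t",o["t"])
E
python3 -c "
from h import *
need(585.8,154,48,50.4)"
```

```text
pos [585.7 153.8 184.5] yaw 50.4 tilt 0.03 shift [ 3.000e-02 -1.000e-02  1.365e+01] turn -0.03 w 87.6 F [-1.   0.1  0.3] q6 0.93 t 2.65
```

Request:
{"op": "play_rows", "data": {
  "plan": "8.78 0 0 2.73 0 0 0;8.78 0 0 2.73 0 0 0;8.78 0 0 2.73 0 0 0;8.78 0 0 2.73 0 0 0;8.78 0 0 2.73 0 0 0;8.78 0 0 0 0 0 0;0 0 0 0 0 0 0;0 0 0 0 0 0 0;0 0 0 0 0 0 0;0 0 0 0 0 0 0;0 0 0 0 0 0 0;0 0 0 0 0 0 0;0 0 0 0 0 0 0;0 0 0 0 0 0 0"
}}

```text
t: 4.4
ee_pos: [585.9, 153.7, 48.2]
orientation: [-2.842, -1.339, 0.0]
ft_force: [0.3, -0.4, 0.5]
width: 11.2
```

```bash
python3 -c "
from h import *
need(585.8,154,48,50.4);print(get_obs()['moment'])"
```

```text
pos [585.9 153.7  48.2] yaw 50.4 tilt 0.01 shift [ 0.01 -0.03  0.02] turn 0.04 w 11.2 F [ 0.3 -0.4  0.5] q6 0.93 t 4.4
[-0.01923162 -0.04670602  0.00234328]
```

Request:
{"op": "play_rows", "data": {
  "plan": "0 0 0 0 0 0 0;0 0 0 0 0 0 0;0 0 0 0 0 0 0"
}}

```text
t: 4.78
ee_pos: [586.0, 153.7, 48.3]
orientation: [-2.842, -1.339, -0.0]
ft_force: [0.2, 0.3, -0.6]
width: 0.5
```

Run:
```python
from h import *
a=cam("scene")["pixels"];b=cam("top")["pixels"]
o=np.hstack([cv2.resize(a[130:280,270:410],(400,428)),cv2.resize(b[120:270,180:320],(400,428))]);save("k2.png",o)
```

```text
(no output)
```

View pics/k2.png

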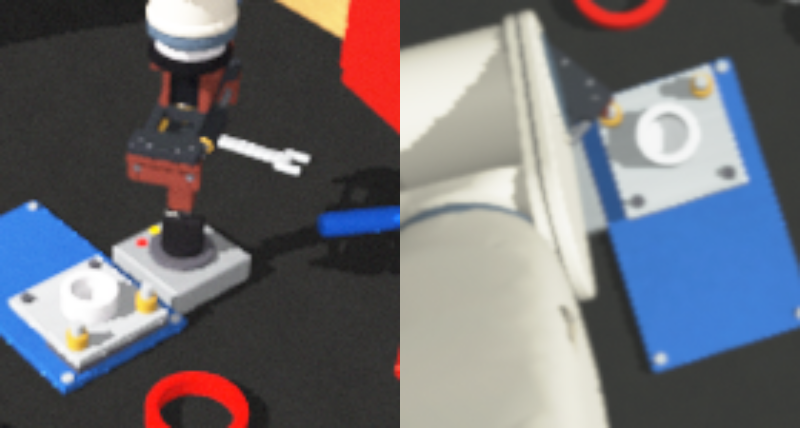

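Run:
```python
from h import *
np.set_printoptions(precision=1,suppress=True)
d=cam("scene");P=cloud(d);p=d["pixels"].astype(int)
save("k3.png",cv2.resize(d["pixels"][165:245,290:390],None,fx=7,fy=7,interpolation=cv2.INTER_CUBIC))
Z=P[...,2];reg=np.zeros(Z.shape,bool);reg[165:245,290:390]=1
dark=p.max(-1)<60
t=P[reg&dark&(Z>55)&(Z<80)];print("black",len(t),t.min(0),t.max(0),t.mean(0))
red=(p[...,0]>p[...,2]+30)&(p[...,0]>60)
t=P[reg&red&(Z>50)&(Z<140)];print("finger",len(t),t.min(0),t.max(0),t.mean(0))
for z0 in range(50,130,10):
    q=t[(t[:,2]>z0)&(t[:,2]<z0+10)]
    if len(q):print(z0,len(q),q.mean(0))
```

```text
black 97 [580.5 138.8  55. ] [608.4 176.6  76.5] [595.3 157.7  66.6]
finger 72 [574.8 142.   73.5] [603.2 170.5 115.8] [593.9 152.1 101. ]
70 2 [581.1 157.9  74.8]
80 5 [592.6 152.8  88.8]
90 26 [594.2 152.7  95.3]
100 27 [594.3 151.7 105.3]
110 12 [595.  150.8 113. ]
```

View pics/k3.png

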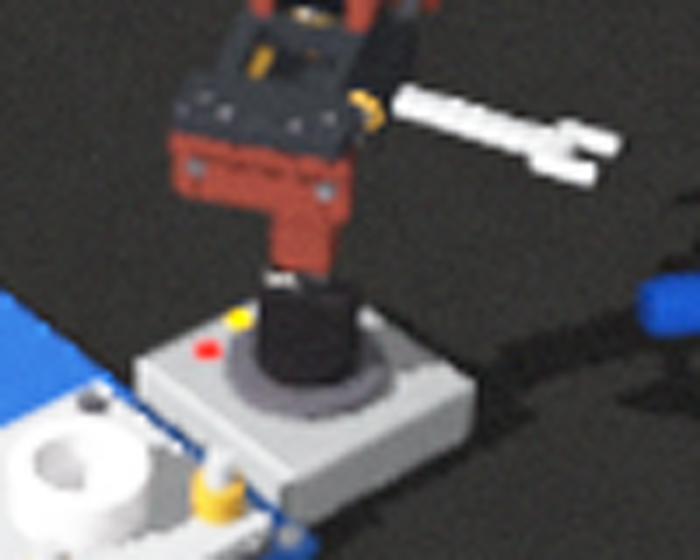

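Request:
{"op": "play_rows", "data": {
  "plan": "0 0 0 0 0 0 8;0 0 0 0 0 0 6;0 0 0 0 0 0 0"
}}

```text
t: 5.3
ee_pos: [586.0, 153.7, 48.3]
orientation: [-2.984, -0.984, -0.0]
ft_force: [-0.4, -0.6, -0.2]
width: 0.8
```

Run:
```python
from h import *
need(585.8,154,48,50.4);print(get_obs()['moment'])
d=cam("scene")
save("k4.png",cv2.resize(d["pixels"][165:245,290:390],None,fx=7,fy=7,interpolation=cv2.INTER_CUBIC))
```

```text
pos [586.  153.7  48.3] yaw 36.5 tilt 0.0 shift [ 0.   -0.03  0.03] turn -13.9 w 0.8 F [-0.4 -0.6 -0.2] q6 1.17 t 5.3
[-0.04249757 -0.00019461 -0.01322825]
```

View pics/k4.png

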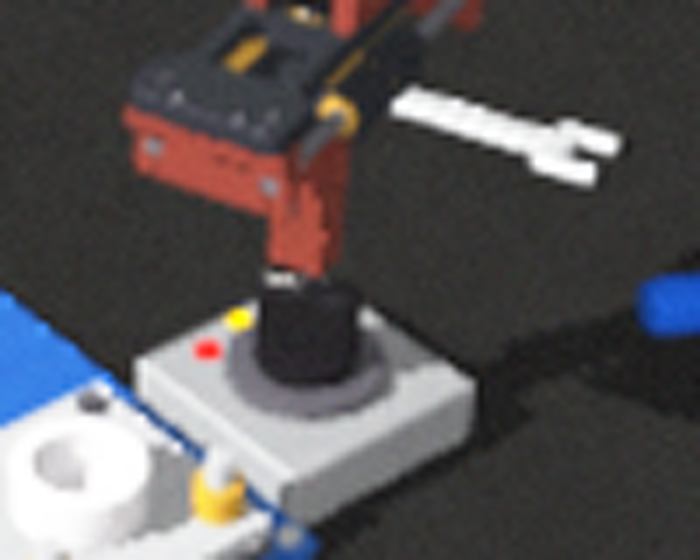

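Run:
```python
from h import *
np.set_printoptions(precision=1,suppress=True,linewidth=160)
d=cam("scene");P=cloud(d)
def proj(w):
    c=att(d).T@(np.array(w)-d["eye"]);return np.array([d["fx"]*c[0]/c[2]+d["cx"],d["fy"]*c[1]/c[2]+d["cy"]])
for z in (48,74,100,130): 
    u=proj((586,153.7,z));print(z,u,"crop",(u-[290,165])*7)
print(proj((546.5,166.2,40)), proj((559.9,121.9,40)))
for v in range(190,222,2): print(v,P[v,328:344:3].reshape(-1,3).round(0).tolist())
```

```text
48 [331.5 212.2] crop [290.3 330.4]
74 [331.9 205. ] crop [293.1 280. ]
100 [332.3 197.6] crop [295.9 228.3]
130 [332.7 188.8] crop [299.2 166.9]
[329.5 205.7] [317.6 211.7]
190 [[656.0, 105.0, 185.0], [662.0, 110.0, 187.0], [600.0, 150.0, 136.0], [600.0, 160.0, 133.0], [438.0, 256.0, 3.0], [441.0, 265.0, 2.0]]
192 [[653.0, 107.0, 176.0], [659.0, 112.0, 179.0], [601.0, 151.0, 130.0], [598.0, 161.0, 125.0], [447.0, 251.0, 2.0], [450.0, 261.0, 1.0]]
194 [[657.0, 105.0, 172.0], [665.0, 110.0, 177.0], [598.0, 152.0, 121.0], [598.0, 162.0, 118.0], [459.0, 245.0, 3.0], [461.0, 255.0, 2.0]]
196 [[452.0, 206.0, 2.0], [592.0, 146.0, 112.0], [596.0, 154.0, 112.0], [594.0, 164.0, 108.0], [468.0, 241.0, 3.0], [469.0, 251.0, 0.0]]
198 [[462.0, 202.0, 1.0], [592.0, 147.0, 105.0], [600.0, 152.0, 109.0], [594.0, 164.0, 101.0], [477.0, 237.0, 2.0], [481.0, 245.0, 3.0]]
200 [[471.0, 197.0, 1.0], [593.0, 147.0, 99.0], [596.0, 155.0, 98.0], [596.0, 164.0, 96.0], [486.0, 232.0, 1.0], [489.0, 241.0, 1.0]]
202 [[478.0, 194.0, -1.0], [592.0, 147.0, 91.0], [596.0, 155.0, 92.0], [489.0, 220.0, -1.0], [496.0, 
[... 564 characters left out ...]
, 201.0, 29.0]]
212 [[582.0, 144.0, 49.0], [589.0, 151.0, 52.0], [595.0, 157.0, 54.0], [599.0, 164.0, 55.0], [605.0, 171.0, 57.0], [586.0, 191.0, 38.0]]
214 [[590.0, 141.0, 48.0], [590.0, 150.0, 45.0], [597.0, 156.0, 49.0], [601.0, 164.0, 49.0], [608.0, 170.0, 53.0], [594.0, 187.0, 38.0]]
216 [[594.0, 139.0, 44.0], [599.0, 146.0, 46.0], [603.0, 154.0, 46.0], [603.0, 163.0, 44.0], [606.0, 171.0, 44.0], [600.0, 184.0, 35.0]]
218 [[595.0, 139.0, 38.0], [606.0, 143.0, 45.0], [610.0, 150.0, 46.0], [612.0, 159.0, 45.0], [608.0, 171.0, 38.0], [610.0, 179.0, 37.0]]
220 [[604.0, 135.0, 38.0], [606.0, 143.0, 38.0], [607.0, 152.0, 35.0], [612.0, 159.0, 37.0], [616.0, 167.0, 38.0], [619.0, 175.0, 38.0]]
```

Request:
{"op": "play_rows", "data": {
  "plan": "0 0 0 -4 0 0 0;8.78 0 0 -4 0 0 -7;8.78 0 0 0 0 0 -7;8.78 0 0 0 0 0 0;8.78 0 0 0 0 0 0;8.78 0 0 0 0 0 0;8.78 0 0 0 0 0 0;8.78 0 0 0 0 0 0;8.78 0 0 0 0 0 0;8.78 0 0 0 0 0 0;8.78 0 0 0 0 0 0"
}}

```text
t: 6.78
ee_pos: [586.0, 153.7, 128.3]
orientation: [-2.842, -1.339, -0.0]
ft_force: [-0.0, 0.2, 0.8]
width: 87.6
```

Run:
```python
from h import *
np.set_printoptions(precision=1,suppress=True,linewidth=160)
need(586,153.7,48,50.4)
d=cam("scene");P=cloud(d);p=d["pixels"].astype(int);save("k5.png",cv2.resize(d["pixels"][110:245,265:425],None,fx=4.4,fy=4.4,interpolation=cv2.INTER_CUBIC))
red=(p[...,0]>p[...,2]+25)&(p[...,0]>50);Z=P[...,2]
reg=np.zeros(Z.shape,bool);reg[110:245,265:425]=1
m=(reg&red&(Z>80)&(Z<220)&(abs(P[...,0]-590)<90)&(abs(P[...,1]-154)<90)).astype(np.uint8)
k,l,s,c=cv2.connectedComponentsWithStats(m)
for i in range(1,k):
    if s[i,4]>10:
        q=P[l==i];print(s[i],q[:,2].min(),q[:,2].max(),q[q[:,2]<q[:,2].min()+15].mean(0))
```

```text
pos [586.  153.7 128.3] yaw 50.4 tilt 0.0 shift [-0.  0.  8.] turn 0.04 w 87.6 F [-0.   0.2  0.8] q6 0.93 t 6.775
[326 172  10  17 144] 166.77688006990672 219.41177435451243 [628.2 123.8 174.9]
```

View pics/k5.png

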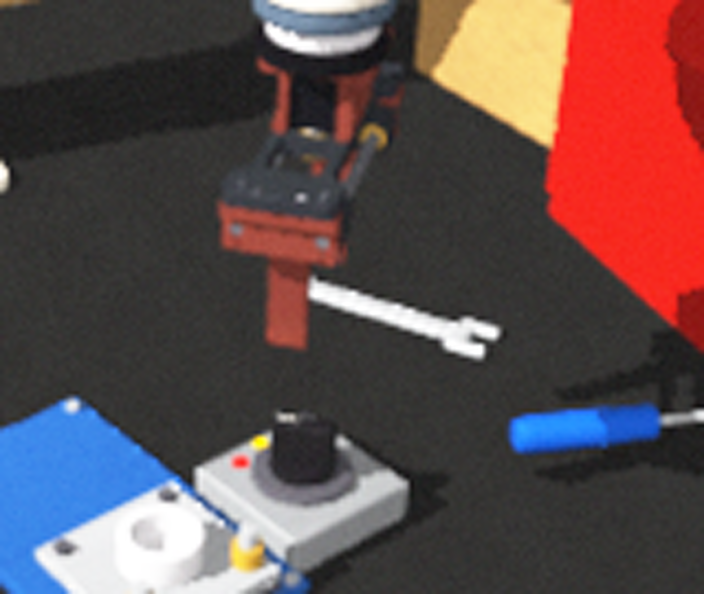

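Request:
{"op": "play_rows", "data": {
  "plan": "8.78 0 0 2.8 0 0 0;8.78 0 0 2.8 0 0 0;8.78 0 0 2 0 0 0;8.78 0 0 1.5 0 0 0;8.78 0 0 1 0 0 0;8.78 0 0 1 0 0 0;8.78 0 0 0 0 0 0"
}}

```text
t: 7.7
ee_pos: [585.7, 153.7, 16.8]
orientation: [-2.842, -1.339, 0.001]
ft_force: [-0.1, 0.0, -0.0]
width: 87.6
```

Run:
```python
from h import *
need(586,153.7,17,50.4)
d=cam("scene");P=cloud(d);save("k6.png",cv2.resize(d["pixels"][150:245,285:405],None,fx=6,fy=6,interpolation=cv2.INTER_CUBIC))
```

```text
pos [585.7 153.7  16.8] yaw 50.4 tilt 0.05 shift [ 0.02  0.02 -0.02] turn 0.04 w 87.6 F [-0.1  0.  -0. ] q6 0.93 t 7.7
```

View pics/k6.png

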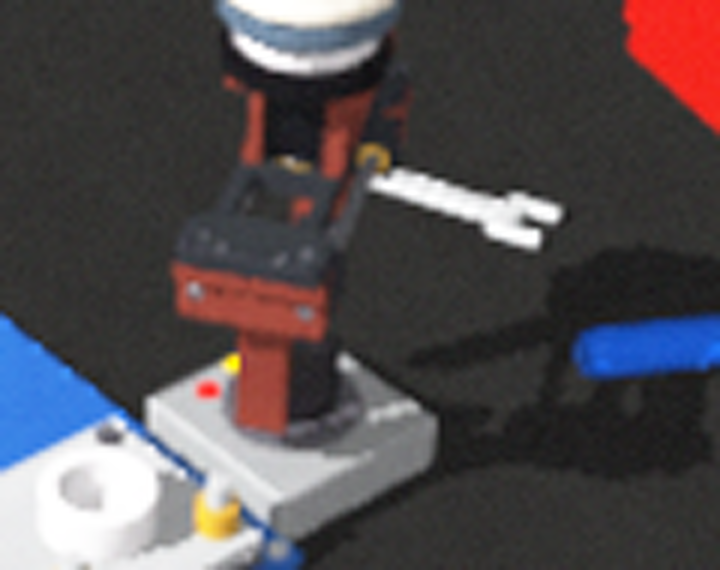

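Request:
{"op": "play_rows", "data": {
  "plan": "0 0 0 0 0 0 0;0 0 0 0 0 0 0;0 0 0 0 0 0 0;0 0 0 0 0 0 0;0 0 0 0 0 0 0;0 0 0 0 0 0 0;0 0 0 0 0 0 0;0 0 0 0 0 0 0;0 0 0 0 0 0 0;0 0 0 0 0 0 0;0 0 0 0 0 0 0"
}}

```text
t: 9.12
ee_pos: [585.8, 153.8, 17.3]
orientation: [-2.842, -1.339, 0.0]
ft_force: [-1.2, 1.8, 1.1]
width: 13.8
```

Gripped at 13.8 mm. Turning clockwise.

Request:
{"op": "play_rows", "data": {
  "plan": "0 0 0 0 0 0 7;0 0 0 0 0 0 7;0 0 0 0 0 0 7;0 0 0 0 0 0 7;0 0 0 0 0 0 7;0 0 0 0 0 0 7;0 0 0 0 0 0 7;0 0 0 0 0 0 7;0 0 0 0 0 0 7;0 0 0 0 0 0 7;0 0 0 0 0 0 1;0 0 0 0 0 0 0;0 0 0 0 0 0 0"
}}

```text
t: 10.75
ee_pos: [585.0, 156.8, 17.3]
orientation: [-3.088, 0.561, 0.003]
ft_force: [-4.8, 16.5, 0.4]
width: 13.9
```

Run:
```python
from h import *
need(586,153.7,17,-18.4); print(get_obs()["moment"])
```

```text
pos [585.  156.8  17.3] yaw -20.6 tilt 0.21 shift [0.2  0.25 0.03] turn -2.2 w 13.9 F [-4.8 16.5  0.4] q6 2.17 t 10.75
[2.9417226  0.89265563 0.07653332]
```

Request:
{"op": "play_rows", "data": {
  "plan": "8.78 0 0 0 0 0 0;8.78 0 0 0 0 0 0;8.78 0 0 0 0 0 0;8.78 0 0 0 0 0 0;8.78 0 0 0 0 0 0;8.78 0 0 0 0 0 0;8.78 0 0 -3 0 0 0;8.78 0 0 -4 0 0 0;8.78 0 0 -4 0 0 0;8.78 0 0 -4 0 0 0;8.78 0 0 0 0 0 0"
}}

```text
t: 12.12
ee_pos: [588.3, 154.3, 170.8]
orientation: [-3.089, 0.56, -0.01]
ft_force: [0.5, -0.9, -0.1]
width: 87.9
```

Run:
```python
from h import *
np.set_printoptions(precision=1,suppress=True)
need(539.5,-308.5,150,58)
d=cam("scene");P=cloud(d);Z=P[...,2];m=(Z>66)&(Z<80)&(np.hypot(P[...,0]-586,P[...,1]-154)<40)
m&=d["pixels"].max(-1)<110
t=P[m];print(len(t),cv2.minAreaRect(t[:,:2].astype(np.float32)),t.mean(0))
save("k7.png",cv2.resize(d["pixels"][165:245,290:390],None,fx=4,fy=4))
# wedge from scene
hsv=cv2.cvtColor(d["pixels"],cv2.COLOR_RGB2HSV)
m=cv2.inRange(hsv,(6,130,60),(22,255,255));m[:235]=0;m[275:]=0;m[:,:150]=0;m[:,215:]=0
q=P[m>0];t=q[(q[:,2]>30)&(q[:,2]<42)];print(len(t),t.mean(0),cv2.minAreaRect(t[:,:2].astype(np.float32)))
# fingertip of open near finger
p=d["pixels"].astype(int)
red=(p[...,0]>p[...,2]+25)&(p[...,0]>50)&(Z>150)&(Z<300)&(abs(P[...,0]-590)<100)&(abs(P[...,1]-154)<100)
q=P[red];print("tips",len(q),q[q[:,2]<np.percentile(q[:,2],8)])
```

```text
pos [588.3 154.3 170.8] yaw -20.6 tilt 0.38 shift [11.7 45.   2. ] turn -78.56 w 87.9 F [ 0.5 -0.9 -0.1] q6 2.17 t 12.125
48 ((590.427734375, 158.14727783203125), (12.771675109863281, 44.81580352783203), 72.24530029296875) [595.3 156.   73.1]
124 [ 543.6 -303.7   34.7] ((542.4482421875, -303.5523376464844), (41.37261962890625, 31.62534523010254), 61.298030853271484)
tips 249 [[606.6 198.3 217.9]
 [570.  108.4 214.8]
 [608.9 197.2 216.4]
 [610.1 196.7 214.1]
 [616.4 196.1 217.8]
 [582.7 105.8 216.5]
 [583.3 111.2 215.6]
 [615.1 194.2 214.5]
 [613.  198.3 212.3]
 [618.1 198.3 215.3]
 [615.6 202.8 212.7]
 [583.1 105.7 213.6]
 [582.8 108.6 212.8]
 [583.8 111.  212.8]
 [612.9 195.6 209.8]
 [616.7 196.5 211.8]
 [617.3 199.1 211.6]
 [617.5 201.9 211. ]
 [580.5 106.9 208.8]
 [582.2 109.  209.3]]
```

View pics/k7.png

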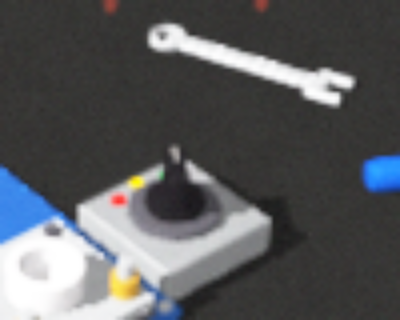

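Run:
```python
from h import *
np.set_printoptions(precision=1,suppress=True)
a=np.radians(60);ex=np.array([np.cos(a),np.sin(a)]);ey=np.array([np.sin(a),-np.cos(a)]);g=np.array([541.5,-306])
for n in("top","scene"):
    d=cam(n);P=cloud(d);Z=P[...,2]
    rel=P[...,:2]-g;m=(Z>45)&(Z<200)&(np.hypot(rel[...,0],rel[...,1])<200)
    t=P[m];r=np.c_[(t[:,:2]-g)@ex,(t[:,:2]-g)@ey]
    k,l,s,c=cv2.connectedComponentsWithStats(m.astype(np.uint8))
    for i in range(1,k):
        if s[i,4]>30:
            t=P[l==i];top=t[t[:,2]>np.percentile(t[:,2],95)-8]; r=np.c_[(t[:,:2]-g)@ex,(t[:,:2]-g)@ey]
            print(n,s[i,4],c[i],"z",np.percentile(t[:,2],[5,98]),"enc",cv2.minEnclosingCircle(top[:,:2].astype(np.float32)),"rel x",np.percentile(r[:,0],[2,98]),"rel y",np.percentile(r[:,1],[2,98]))
```

```text
top 1040 [458.8 142.9] z [ 59.9 173.2] enc ((666.35693359375, -400.139892578125), 28.360532760620117) rel x [-42.1  11. ] rel y [125.4 178.4]
scene 1485 [130.9 266.2] z [ 54.5 172.4] enc ((669.4213256835938, -396.1471252441406), 28.795089721679688) rel x [-34.1  16.5] rel y [136.5 185.5]
```

Request:
{"op": "play_rows", "data": {
  "plan": "8.78 0 0 0 0 0 -10.07;8.78 0 0 0 0 0 -10.07;8.78 0 0 0 0 0 -10.07;8.78 0 0 0 0 0 -10.07;8.78 0 0 0 0 0 -10.07;8.78 0 0 0 0 0 -10.07;8.78 0 0 0 0 0 -10.07;8.78 0 0 0 0 0 -10.07;8.78 -4.22 1.896 0 0 0 0;8.78 -4.22 1.896 0 0 0 0;8.78 -4.22 1.896 0 0 0 0;8.78 -4.22 1.896 0 0 0 0;8.78 -4.22 1.896 0 0 0 0;8.78 -4.22 1.896 0 0 0 0;8.78 -4.22 1.896 0 0 0 0;8.78 -4.22 1.896 0 0 0 0;8.78 -4.22 1.896 0 0 0 0;8.78 -4.22 1.896 0 0 0 0;8.78 0 0 0 0 0 0"
}}

```text
t: 14.65
ee_pos: [537.8, -308.8, 165.2]
orientation: [-2.722, -1.565, 0.003]
ft_force: [-0.1, 1.1, 0.5]
width: 87.7
```

Run:
```python
from h import *
np.set_printoptions(precision=1,suppress=True)
need(541.5,-306,-28,60)
print(R.from_rotvec(get_obs()["orientation"]).as_matrix())
d=cam("scene");P=cloud(d);Z=P[...,2];p=d["pixels"].astype(int)
red=(p[...,0]>p[...,2]+25)&(p[...,0]>50)&(Z>150)&(Z<330)&(abs(P[...,0]-541)<100)&(abs(P[...,1]+306)<100)
q=P[red];print("tips",len(q),np.percentile(q[:,2],[0,1,3,8]))
```

```text
pos [ 537.8 -308.8  165.2] yaw 59.8 tilt 0.15 shift [ 0.4  0.2 19.3] turn -0.21 w 87.7 F [-0.1  1.1  0.5] q6 -0.01 t 14.65
[[ 0.5  0.9 -0. ]
 [ 0.9 -0.5  0. ]
 [-0.  -0.  -1. ]]
tips 756 [204.8 207.4 210.4 219.9]
```

Request:
{"op": "play_rows", "data": {
  "plan": "8.78 0.4 0.2 4 0 0 -0.2;8.78 0 0 4 0 0 0;8.78 0 0 4 0 0 0;8.78 0 0 3 0 0 0;8.78 0 0 2 0 0 0;8.78 0 0 1.3 0 0 0;8.78 0 0 1 0 0 0;8.78 0 0 0 0 0 0"
}}

```text
t: 15.7
ee_pos: [542.9, -303.9, -25.9]
orientation: [-2.718, -1.575, 0.0]
ft_force: [-0.1, -0.7, 0.0]
width: 87.7
```

Run:
```python
from h import *
need(541.5,-306,-28,60)
d=cam("scene");save("w1.png",cv2.resize(d["pixels"][190:280,120:240],None,fx=6,fy=6,interpolation=cv2.INTER_CUBIC))
```

```text
pos [ 542.9 -303.9  -25.9] yaw 60.2 tilt 0.02 shift [-0.25 -0.02  0.21] turn 0.2 w 87.7 F [-0.1 -0.7  0. ] q6 -0.01 t 15.7
```

View pics/w1.png

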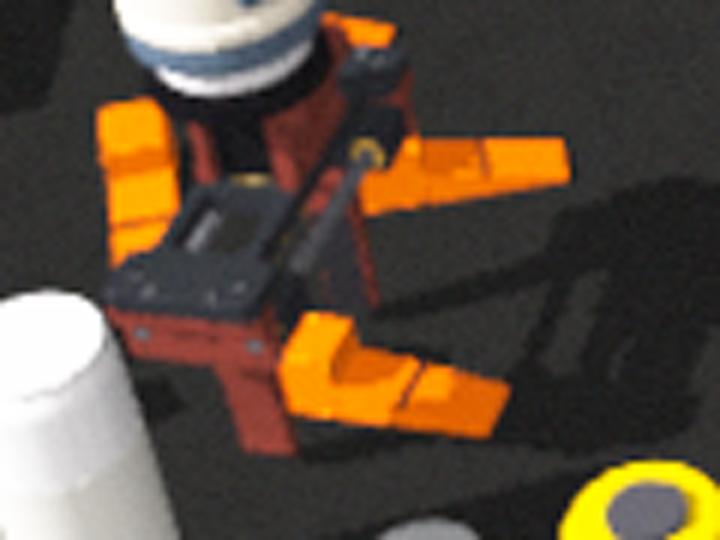

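Request:
{"op": "play_rows", "data": {
  "plan": "8.78 -0.1 0 0.2 0 0 0;0 0 0 0 0 0 0;0 0 0 0 0 0 0;0 0 0 0 0 0 0;0 0 0 0 0 0 0;0 0 0 0 0 0 0;0 0 0 0 0 0 0;0 0 0 0 0 0 0;0 0 0 0 0 0 0;0 0 0 0 0 0 0;0 0 0 0 0 0 0"
}}

```text
t: 17.12
ee_pos: [542.4, -304.9, -27.7]
orientation: [-2.718, -1.576, 0.0]
ft_force: [-0.7, 0.3, -0.1]
width: 30.0
```

Run:
```python
from h import *
np.set_printoptions(precision=1,suppress=True)
need(541.5,-306,-28,60)
d=cam("top");P=cloud(d);hsv=cv2.cvtColor(d["pixels"],cv2.COLOR_RGB2HSV)
m=cv2.inRange(hsv,(6,130,60),(22,255,255));m&=((abs(P[...,0]-565)<60)&(abs(P[...,1]+265)<70)).astype(np.uint8)*255
q=P[m>0];print(len(q),cv2.minAreaRect(q[:,:2].astype(np.float32)))
d=cam("scene");P=cloud(d);hsv=cv2.cvtColor(d["pixels"],cv2.COLOR_RGB2HSV)
m=cv2.inRange(hsv,(6,130,60),(22,255,255));m[:225]=0;m[275:]=0;m[:,:150]=0;m[:,215:]=0
q=P[m>0];a=np.radians(60);ex=np.array([np.cos(a),np.sin(a)]);q=q[(q[:,2]<45)&(q[:,2]>0)];o=get_obs()["ee_pos"]
r=(q[:,:2]-o[:2])@ex
print("along",np.percentile(r,[1,3,50,97,99])); h=q[:,2]>31; print("block",np.percentile(r[h],[2,98]))
```

```text
pos [ 542.4 -304.9  -27.7] yaw 60.2 tilt 0.0 shift [-0.1 -0.   0. ] turn 0.2 w 30.0 F [-0.7  0.3 -0.1] q6 -0.01 t 17.125
405 ((566.95556640625, -259.575439453125), (73.55220794677734, 47.30210876464844), 58.433799743652344)
along [-27.4 -17.1  36.5  87.9  90.3]
block [ 2.  21.1]
```

Request:
{"op": "play_rows", "data": {
  "plan": "0 0 0 -1 0 0 0;0 0 0 -2 0 0 0;0 0 0 -3 0 0 0;0 0 0 -3 0 0 0;0 0 0 -2 0 0 0;0 0 0 0 0 0 8.66;0 0 0 0 0 0 8.66;0 0 0 0 0 0 8.66;0 0 0 0 0 0 8.66;0 0 0 0 0 0 8.66;0 0.25 -3.8 0 0 0 0;0 0.25 -3.8 0 0 0 0;0 0.25 -3.8 0 0 0 0;0 0.25 -3.8 0 0 0 0;0 0.25 -3.8 0 0 0 0;0 0.25 -3.8 0 0 0 0;0 0.25 -3.8 0 0 0 0;0 0.25 -3.8 0 0 0 0;0 0 0 0 0 0 0;0 0 0 0 0 0 0"
}}

```text
t: 19.73
ee_pos: [473.6, -8.5, 82.8]
orientation: [3.107, 0.462, 0.001]
ft_force: [0.2, 0.1, -0.8]
width: 30.3
```

```bash
cat > m.py <<'E'
from h import *
np.set_printoptions(precision=1,suppress=True)
need(472.8,-7.9,92,16.9)
o=get_obs()["ee_pos"]
for n in("top","scene"):
    d=cam(n);P=cloud(d);p=d["pixels"];hsv=cv2.cvtColor(p,cv2.COLOR_RGB2HSV);Z=P[...,2]
    near=(np.hypot(P[...,0]-580,P[...,1]-10)<190)
    b=(cv2.inRange(hsv,(100,120,50),(125,255,255))>0)&near&(abs(Z-10)<9)
    k,l,s,c=cv2.connectedComponentsWithStats(b.astype(np.uint8));b=l==1+np.argmax(s[1:,4])
    v,u=np.nonzero(b);w=np.array([ray(d,x,y,10.)[:2] for x,y in zip(u,v)],np.float32)
    r=cv2.minAreaRect(w);print(n,"plate",r)
    w_=(cv2.inRange(hsv,(6,130,60),(22,255,255))>0)&(np.hypot(P[...,0]-o[0]-30,P[...,1]-o[1])<120)
    k,l,s,c=cv2.connectedComponentsWithStats(w_.astype(np.uint8))
    w_=l==1+np.argmax(s[1:,4]); q=P[w_]; a=np.radians(16.9);ex=np.array([np.cos(a),np.sin(a)]);ey=np.array([-ex[1],ex[0]])
    J=np.array([595.3,29.3])
    x=(q[:,:2]-J)@ex;y=(q[:,:2]-J)@ey
    print("wedge px",s[1:,4].max(),"jx",np.percentile(x,[1,50,99]),"jy",np.percentile(y,[2,50,98]),"z",np.percentile(q[:,2],[2,98]),"rect",cv2.minAreaRect(q[:,:2].astype(np.float32)))
    for lo,hi in((-30,-10),(60,80)):
        t=q[(x-(x.max()-90)>lo)&(x-(x.max()-90)<hi)]
    f=(hsv[...,1]<60)&(p.min(-1)>100)&(abs(Z-28)<5)&(np.hypot(P[...,0]-628,P[...,1]-39)<95)
    q=P[f];x=(q[:,:2]-J)@ex;y=(q[:,:2]-J)@ey
    print("flange jx",np.percentile(x,[1,50,99]),"jy",np.percentile(y,[1,50,99]),"z",q[:,2].mean(),cv2.minAreaRect(q[:,:2].astype(np.float32)))
E
python3 m.py
```

```text
pos [473.6  -8.5  82.8] yaw 16.9 tilt 0.05 shift [-0.1 -0.1 -0.9] turn 0.03 w 30.3 F [ 0.2  0.1 -0.8] q6 1.23 t 19.725
top plate ((635.8114013671875, -19.814189910888672), (86.73469543457031, 134.0264892578125), 86.36579132080078)
wedge px 3 jx [-45.  -44.6 -42.8] jy [-13.5 -12.8 -10.6] z [112.8 115.2] rect ((556.4639282226562, 4.5520148277282715), (1.526450514793396, 3.4913830757141113), 47.78194046020508)
flange jx [-21.5  27.6  86.5] jy [-56.4   6.   88.7] z 28.71077560088396 ((621.4784545898438, 56.090579986572266), (110.85948944091797, 151.16769409179688), 16.59756088256836)
scene plate ((571.974853515625, 19.23009490966797), (259.9394836425781, 159.15623474121094), 16.490863800048828)
wedge px 354 jx [-180.5  -98.9  -37.5] jy [-17.3   0.   68. ] z [  1.2 148.7] rect ((478.84307861328125, 16.874027252197266), (68.79499053955078, 169.29739379882812), 75.72981262207031)
flange jx [-15.2  43.9  92.5] jy [-54.9  -0.5  90.7] z 28.855453000779995 ((625.8746337890625, 58.7804069519043), (112.90312194824219, 149.74859619140625), 16.633146286010742)
```

Request:
{"op": "play_rows", "data": {
  "plan": "0 0 0 3 0 0 0;0 0 0 3 0 0 0;0 0 0 2 0 0 0;0 0 0 1 0 0 0;0 0 0 0.5 0 0 0;0 0 0 0.2 0 0 0;0 0 0 0 0 0 0"
}}

```text
t: 20.7
ee_pos: [473.6, -8.3, -14.3]
orientation: [3.107, 0.462, 0.001]
ft_force: [-0.8, -0.7, -0.8]
width: 29.7
```

```bash
python3 m.py
```

```text
pos [473.6  -8.3 -14.3] yaw 16.9 tilt 0.05 shift [ -0.1  -0.1 -10.6] turn -0.0 w 29.7 F [-0.8 -0.7 -0.8] q6 1.23 t 20.7
top plate ((607.9041137695312, 14.4422607421875), (151.9627227783203, 120.58540344238281), 16.78204345703125)
wedge px 16 jx [-48.5 -45.1 -42.3] jy [-13.8  -7.6   2.9] z [15.1 20.6] rect ((555.0469970703125, 11.284443855285645), (5.494150161743164, 17.73939323425293), 0.6537995934486389)
flange jx [-21.3  26.5  86.6] jy [-56.    7.8  89. ] z 28.772999197989655 ((621.4580078125, 55.73940658569336), (110.43482208251953, 149.37501525878906), 17.133960723876953)
scene plate ((572.18212890625, 18.102066040039062), (259.8881530761719, 156.73936462402344), 16.815753936767578)
wedge px 336 jx [-145.3  -94.1  -38.8] jy [-16.8  -0.4  16.3] z [12.8 53.4] rect ((476.2354736328125, 3.1434249877929688), (173.53065490722656, 50.80805969238281), 3.212209701538086)
flange jx [-15.2  43.2  92.3] jy [-54.9  -2.7  90.7] z 28.82407867070693 ((625.7515869140625, 58.44577407836914), (114.50091552734375, 149.74021911621094), 17.479717254638672)
```

Request:
{"op": "play_rows", "data": {
  "plan": "0 0 0 0.15 0 0 0;0 0 0 0.1 0 0 0;0 0 0 0.05 0 0 0;0 0 0 0 0 0 0;0 0 0 0 0 0 0"
}}

```text
t: 21.42
ee_pos: [473.1, -8.2, -17.8]
orientation: [-3.107, -0.462, 0.0]
ft_force: [-0.7, 0.4, -0.3]
width: 30.0
```

Request:
{"op": "play_rows", "data": {
  "plan": "0 0 0 0.05 0 0 0;0 0 0 0 0 0 0;0 0 0 0 0 0 0"
}}

```text
t: 21.8
ee_pos: [473.2, -8.3, -17.8]
orientation: [3.107, 0.462, 0.0]
ft_force: [-1.3, 0.5, 6.4]
width: 29.9
```

Request:
{"op": "play_rows", "data": {
  "plan": "0 0 0 0.05 0 0 0;0 0 0 0 0 0 0;0 0 0 0 0 0 0"
}}

```text
t: 22.18
ee_pos: [473.2, -8.2, -17.8]
orientation: [3.107, 0.462, 0.0]
ft_force: [-3.0, 0.1, 14.8]
width: 29.9
```

Request:
{"op": "play_rows", "data": {
  "plan": "0 0 0 -0.05 0 0 0;0 0.5 0 0 0 0 0;0 0.5 0 0 0 0 0;0 0.5 0 0 0 0 0;0 0.5 0 0 0 0 0;0 0.5 0 0 0 0 0;0 0.5 0 0 0 0 0;0 0.5 0 0 0 0 0;0 0.3 0 0 0 0 0;0 0 0 0 0 0 0"
}}

```text
t: 23.42
ee_pos: [508.4, 2.7, -17.8]
orientation: [-3.107, -0.462, 0.003]
ft_force: [-5.6, -0.2, 10.6]
width: 29.5
```

Request:
{"op": "play_rows", "data": {
  "plan": "0 0.2 0 0 0 0 0;0 0 0 0 0 0 0"
}}

```text
t: 23.68
ee_pos: [510.0, 3.2, -17.8]
orientation: [-3.107, -0.462, 0.004]
ft_force: [-7.9, -1.5, 13.4]
width: 29.8
```

Request:
{"op": "play_rows", "data": {
  "plan": "0 0.2 0 0 0 0 0;0 0 0 0 0 0 0"
}}

```text
t: 23.92
ee_pos: [511.9, 3.8, -17.8]
orientation: [-3.107, -0.462, 0.004]
ft_force: [-6.3, -1.0, 11.9]
width: 29.6
```

Request:
{"op": "play_rows", "data": {
  "plan": "0 0.2 0 0 0 0 0;0 0 0 0 0 0 0"
}}

```text
t: 24.18
ee_pos: [513.9, 4.3, -17.8]
orientation: [-3.107, -0.462, 0.004]
ft_force: [-6.9, -1.7, 11.9]
width: 29.8
```

```bash
python3 m.py
```

```text
pos [513.9   4.3 -17.8] yaw 16.9 tilt 0.15 shift [ -4.3  -0.  -11. ] turn 0.01 w 29.8 F [-6.9 -1.7 11.9] q6 1.26 t 24.175
top plate ((653.8712158203125, -25.507293701171875), (98.46172332763672, 17.902109146118164), 17.129255294799805)Traceback (most recent call last):
  File "m.py", line 14, in <module>
    w_=l==1+np.argmax(s[1:,4]); q=P[w_]; a=np.radians(16.9);ex=np.array([np.cos(a),np.sin(a)]);ey=np.array([-ex[1],ex[0]])
            ~~~~~~~~~^^^^^^^^^
    return _wrapfunc(a, 'argmax', axis=axis, out=out, **kwds)
    return bound(*args, **kwds)
ValueError: attempt to get argmax of an empty sequence
```

Request:
{"op": "play_rows", "data": {
  "plan": "0 0.2 0 -0.03 0 0 0;0 0 0 0 0 0 0"
}}

```text
t: 24.48
ee_pos: [516.9, 5.1, -17.8]
orientation: [-3.107, -0.462, 0.001]
ft_force: [-1.5, -0.9, 6.0]
width: 29.3
```

Request:
{"op": "play_rows", "data": {
  "plan": "0 0.2 0 0 0 0 0;0 0 0 0 0 0 0"
}}

```text
t: 24.72
ee_pos: [516.9, 5.2, -17.8]
orientation: [-3.107, -0.462, 0.006]
ft_force: [-8.2, -4.1, 13.1]
width: 29.8
```

Request:
{"op": "play_rows", "data": {
  "plan": "0 0.2 0 0 0 0 0;0 0 0 0 0 0 0"
}}

```text
t: 24.98
ee_pos: [517.1, 5.4, -17.9]
orientation: [-3.107, -0.462, 0.011]
ft_force: [-12.1, -7.6, 17.2]
width: 29.8
```

Request:
{"op": "play_rows", "data": {
  "plan": "0 0.2 0 0 0 0 0;0 0 0 0 0 0 0"
}}

```text
t: 25.22
ee_pos: [517.5, 5.7, -18.1]
orientation: [-3.107, -0.462, 0.016]
ft_force: [-14.5, -9.9, 19.2]
width: 29.9
```

Request:
{"op": "play_rows", "data": {
  "plan": "0 0.2 0 0 0 0 0;0 0 0 0 0 0 0"
}}

```text
t: 25.48
ee_pos: [518.4, 6.3, -18.2]
orientation: [-3.107, -0.462, 0.019]
ft_force: [-17.2, -9.2, 20.5]
width: 30.0
```

```bash
cat > f.py <<'E'
from h import *
np.set_printoptions(precision=1,suppress=True)
need(513.9,4.3,-17.8,16.9)
a=np.radians(16.9);ex=np.array([np.cos(a),np.sin(a)]);ey=np.array([-ex[1],ex[0]]);J=np.array([595.3,29.3])
for n in("top","scene"):
    d=cam(n);P=cloud(d);p=d["pixels"];hsv=cv2.cvtColor(p,cv2.COLOR_RGB2HSV);Z=P[...,2]
    x=(P[...,:2]-J)@ex;y=(P[...,:2]-J)@ey
    f=(hsv[...,1]<60)&(p.min(-1)>100)&(abs(Z-30)<9)&(x>-35)&(x<95)&(abs(y)<50)
    g=f&(x>-5)&(x<85)&(np.hypot(x-35,y)>32)
    h=(abs(Z-54)<8)&(np.hypot(x-37,y+1)<24)&(hsv[...,1]<60)
    print(n,"edge",np.percentile(x[f],1),"flange z",Z[g].mean(),g.sum(),"hub z",Z[h].mean(),h.sum())
    w=(cv2.inRange(hsv,(6,130,60),(22,255,255))>0)&(abs(y)<25)&(x<10)&(x>-170)&(Z<60)
    if w.sum()>5:print("wedge",w.sum(),np.percentile(x[w],[1,50,99]),np.percentile(Z[w],[2,98]))
save("s%d.png"%round(get_obs()["t"]*10),cv2.resize(cam("scene")["pixels"][180:270,225:345],None,fx=6,fy=6,interpolation=cv2.INTER_CUBIC))
E
python3 f.py
```

```text
pos [518.4   6.3 -18.2] yaw 16.9 tilt 0.68 shift [-0.5  0.1 -0. ] turn 0.03 w 30.0 F [-17.2  -9.2  20.5] q6 1.27 t 25.475
top edge 10.716963543913613 flange z 28.990455010594353 497 hub z 52.63003759864194 111
scene edge -16.89643940947407 flange z 29.380037998160624 344 hub z 51.79036457592356 84
wedge 227 [-91.6 -60.1 -27.8] [12.9 47.5]
```

Request:
{"op": "play_rows", "data": {
  "plan": "0 0.2 0 -0.06 0 0 0;0 0 0 0 0 0 0"
}}

```text
t: 25.88
ee_pos: [521.9, 7.5, -18.2]
orientation: [-3.107, -0.462, 0.014]
ft_force: [-10.8, -3.9, 8.4]
width: 29.6
```

Request:
{"op": "play_rows", "data": {
  "plan": "0 0.2 0 -0.02 0 0 0;0 0 0 0 0 0 0"
}}

```text
t: 26.12
ee_pos: [523.6, 8.1, -18.2]
orientation: [-3.107, -0.462, 0.015]
ft_force: [-11.1, -4.4, 7.0]
width: 29.8
```

Request:
{"op": "play_rows", "data": {
  "plan": "0 0.2 0 0 0 0 0;0 0 0 0 0 0 0"
}}

```text
t: 26.38
ee_pos: [525.1, 8.7, -18.2]
orientation: [-3.106, -0.462, 0.016]
ft_force: [-11.7, -3.0, 7.1]
width: 29.7
```

```bash
python3 f.py
```

```text
pos [525.1   8.7 -18.2] yaw 16.9 tilt 0.58 shift [-1.2  0.1 -0. ] turn 0.02 w 29.7 F [-11.7  -3.    7.1] q6 1.27 t 26.375
top edge 18.976672436221463 flange z 30.111094336765163 441 hub z 53.405736004313944 94
scene edge -16.233773729593448 flange z 30.76230071432271 337 hub z 52.729645847265935 95
wedge 208 [-88.2 -54.3 -26. ] [13.  52.1]
```

Request:
{"op": "play_rows", "data": {
  "plan": "0 0.2 0 0 0 0 0;0 0.2 0 0 0 0 0;0 0 0 0 0 0 0;0 0 0 0 0 0 0"
}}

```text
t: 27.02
ee_pos: [528.9, 9.9, -18.2]
orientation: [-3.106, -0.462, 0.016]
ft_force: [-12.2, -2.9, 8.1]
width: 29.7
```

Request:
{"op": "play_rows", "data": {
  "plan": "0 0.2 0 0 0 0 0;0 0 0 0 0 0 0;0 0 0 0 0 0 0"
}}

```text
t: 27.4
ee_pos: [530.8, 10.5, -18.2]
orientation: [-3.106, -0.462, 0.016]
ft_force: [-13.3, -3.9, 7.9]
width: 29.7
```

```bash
python3 f.py; ls pics
```

```text
pos [530.8  10.5 -18.2] yaw 16.9 tilt 0.59 shift [-1.8  0.1 -0. ] turn 0.02 w 29.7 F [-13.3  -3.9   7.9] q6 1.27 t 27.4
top edge 26.216420509738622 flange z 31.21035429272621 388 hub z 54.82239253007936 84
scene edge -16.754850407599193 flange z 31.90867515326658 343 hub z 53.92820362982548 98
wedge 183 [-79.4 -48.7 -28. ] [15.2 48.8]
k2.png
k3.png
k4.png
k5.png
k6.png
k7.png
s256.png
s265.png
s275.png
scene0.png
top0.png
w1.png
z1.png
```

View pics/s275.png

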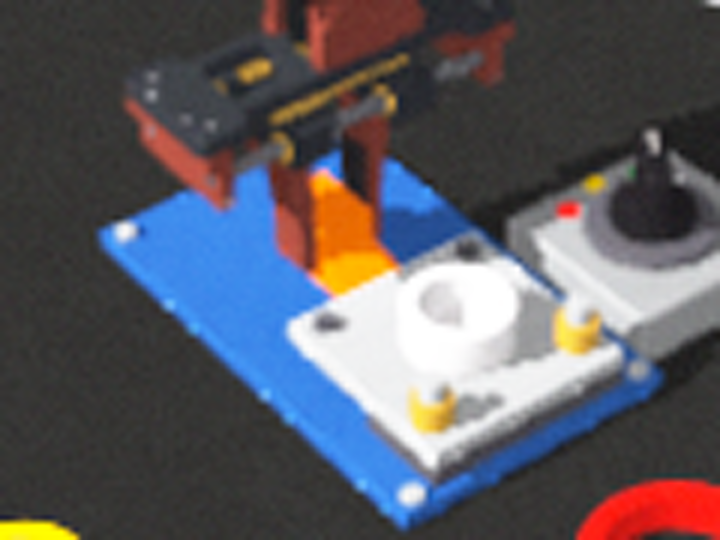

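Request:
{"op": "play_rows", "data": {
  "plan": "0 0 0 0 0 0 0;0 0 0 0 0 0 0;0 0 0 0 0 0 0;0 0 0 0 0 0 0"
}}

```text
t: 28.05
ee_pos: [530.9, 10.5, -18.1]
orientation: [-3.106, -0.462, 0.016]
ft_force: [-12.4, -3.3, 8.1]
width: 29.8
```

The picture shows the wedge gripped at about (340,240) and under the carrier's front edge. The carrier is raised off its pad, the fingers are clear of it, and the knob points to green. Everything is steady, so I am handing in.

```bash
python3 -c "
from workcell import *
print(close_job())"
```

```text
the job is handed in; nothing more can be done
None
```

I turned the selector to green. I then gripped the farthest wedge, laid it on the runway and pushed it about 14.5 mm past first contact with the carrier. I handed in at about 28 s with the wedge still gripped there; the interface gave no verdict.

**Last checks**
- **Selector:** the knob bar measured 162°, which is the direction of the green dot, and the last picture agrees.
- **Lift:** the carrier's flange rose about 2.5 mm by the top camera and 3.1 mm by the scene camera. The push distance predicts about 2.9 mm.
- **Wedge:** the grip was steady at 29.8 mm opening, with about 13 N of push and 8 N of downward press. Tool tilt was 0.6°, and I took the wedge to lie as flat as that. I saw no contact between the fingers and the carrier.
- **Other things on the bench:** none was touched that I could see. I did not measure their positions again at the end.

**What disagreed**
- **Height offset:** the real fingertips sat about 36–40 mm above the reported TCP height. My first grasp of the knob therefore closed on air above it, without contact. I measured the offset from the images and allowed for it afterwards.
- **Camera agreement:** the two cameras differed by about 4 mm in the horizontal plane. I averaged them and used the first contact force to fix the final push.
- **Black line:** I did not check it directly against the carrier's edge.

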